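# Lock a circuit board in its fixture with the sprung hold-down bar

## Robot

A 6-joint arm with a two-finger parallel gripper is mounted at the origin on a cart in front of the work surface, level with it; the furniture and walls round the work are solid. World frame = base frame: x ahead of the robot, y to its left, z up, the work surface at z = 0. Lengths are in m, angles in degrees, forces in N, time in s.
With the tool pointing down it reaches from about 0.35 to 0.875 m from the base axis. Payload 15.5 kg.
Tool frame: the origin (TCP) lies between the finger pads; the fingertips stand 14 mm ahead of it and the grasp point (between the pads) lies 5 mm behind it; z points along the fingers, y is the direction in which the jaws open and shut (so a half turn about z gives the same grasp; the last joint's range is limited). The gripper opens to 85 mm and grips with 20 to 120 N. Pads are 22 mm wide; open, the fingers measure 114 mm over their backs; the gripper's body (76 mm by 85 mm) begins 54 mm behind the grasp point. The pads swing forward as they close: fully open they stand 13 mm farther back than shut.
Start: joints at [-79.269, 28.281, 77.091, -0, 74.628, -5.472], TCP at [0.174, -0.6, 0.245] pointing down, gripper open.
Joint ranges: [-166.48, 166.48], [-47.26, 123.95], [12.59, 153.08], [-70.14, 250.14], [6.76, 159.57], [-176.63, 176.63]. Speed limits (degrees/s): [108.29, 108.29, 147.25, 172.46, 172.46, 172.46].

## Interface

Orientations are given as [roll, pitch, yaw] about the fixed x, y, z axes, in that order (R = Rz(yaw) Ry(pitch) Rx(roll)).
In Python, from plant import r gives the robot as it stands.
- The arm moves only by the tool move_arm, never from a script. Its argument "deltas" is a list of rows, each an object with "slide": the shift along the world's x, y, z in cm, a list of three; "yaw": the turn about the world's z in rad. A call has 1 to 10 rows; each row is the pose to reach, as a shift and turn from the pose commanded when the call began; what a row does not reach only later rows make up. A row lasts 1/10 s, in which the tool goes at most 50 mm and 8.59 degrees, less where a joint would pass 70% of its speed; a pose out of reach is approached as far as the arm can. A call with a gripper value outside its range is refused whole. "jaw" is the finger opening in cm, from 0 to 8.54, set as the call begins (left out, the last holds). The fingers move at their own pace and stop on an object; "grip_force" is the grip in N (left out, the last holds). Time passes only in rows, so rows that repeat a pose let the fingers close. It gives the time, the measured TCP pose, the force and the opening at its end, in the units of the state.
- r.read_state(): the state, without advancing time (a new reading comes with each control period).
- r.camera(name): name is "scene" or "top" or "wrist"; returns the picture (400x640x3 uint8, blue, green, red); there is no depth.
- r.calibration(name): a dict with "mtx" (3x3 intrinsics, pixels), "camera_from_world" (4x4, takes a point from world to camera coordinates). Camera axes: x right, y down, z forward; pixel columns grow to the right and rows downward; lengths in m; the calibration is good to about 2 mm. The wrist camera is an equidistant fisheye: a pixel r from the principal point sees the ray r / f radians off the axis. A picture is of the moment at which its call begins: read the wrist's pose just before it. calibration takes no time and is no camera call; for the wrist camera it gives the pose at the moment of the call.
- r.close_job(): hands the job in, once; it reports no verdict.
The state is a dict: "t": time; "joints": joint angles; "dq": joint speeds; "tau": joint torques, N m; "ee_pos": TCP position; "tool_rot": TCP orientation; "wrist_force": force on the tool from outside, world axes, zero at the start; "torque": the same for the moment, N m; "gripper_width": opening from 0.0 (shut) to 1.0 (fully open).
Only numpy, scipy, OpenCV 4.12 (cv2) and the standard library are available. Lean on these libraries where they do the work, as an engineer would, in place of code of your own. Each camera call takes 0.05 s, during which the arm holds its last target. There are 200 camera calls.

## Task

Lift the grey case's lid all the way back until it rests open on its stop, and take out the sprung hold-down bar by its two red pinch tabs. Squeeze the bar short, lower it level between the two blue posts of the board fixture until it lies on the circuit board, and let it spring out so that both end pins sit fully home in the posts' recesses, either way round. Let go of it, leave the lid open, and don't push away the loupe, the transformer or the desoldering pump.

Things in the scene. Friction and masses are not known exactly. Their poses are not given: they have to be found in the camera images.
- case: Grey open-topped case, 150 (x) x 200 (y) x 68 (z) mm, walls and floor 5 mm, fixed to the bench. Origin: centre of its underside; x points to its hinge side, away from the robot, z up. The hold-down bar stands inside on the floor, tabs up, roughly along the case's y.
- case_lid (a joint): Angle of the case's hinged lid: 0 shut, grows as it opens, 1.9 fully open on its stop. The hinge line is the case's far (+x) top edge, parallel to the case's y. Lid 0.15 kg, 154 x 204 x 6 mm; it falls shut when let go below about 1.5 and falls on open to its stop above that.
- case_lid_hinge (a point): Middle of the hinge line, at (75, 0, 68.5) mm of the case; this frame turns with the lid, y along the hinge line; the lid reaches from here to its own -x.
- case_lid_handle (a point): Centre of the lid's orange handle, a round bar 16 mm thick, 44 mm long, parallel to the hinge line, near the free edge, on top (so behind the open lid): at (-120, 0, 34) mm of case_lid_hinge, 28 mm above the lid's top. A web 34 mm long, 8 mm thick carries it. Held end to end (over the 44 mm) it can turn in the grip as the lid swings.
- bar: Sprung hold-down bar along its own y, 134 mm long when free, 0.19 kg. Two dark blocks 28 mm wide, 18 mm high, flat below, carry red pinch tabs 26 mm wide (x), 7 mm thick (y), standing up to 58 mm above the underside; their outer faces are at y = -31 and +31 mm when free. Origin: underside, midway between the tabs when free; z up. It belongs to the -y half.
- plunger (a joint): How far the bar is squeezed: 0 free; at most 0.020, when the +y half has slid 20 mm in: bar 114 mm long, tabs 42 mm apart outside, tabs and pins both centred on y = -10 mm of the bar. The spring gives about 4 N at the start and 11 N at full squeeze.
- pin_fixed (a point): Tip of the steel pin at the bar's -y end, on the pin's axis: 10 mm diameter, round end, axis 9 mm above the bar's underside, at y = -67 mm.
- pin_sprung (a point): Tip of the same kind of pin at the bar's +y end, on the half that slides: at y = +67 mm when free.
- fixture: Board fixture fixed to the bench: aluminium base 84 (x) x 164 (y) x 12 mm with a green circuit board 72 x 108 mm on it, board top at z = 16 mm (middle strip 40 mm wide clear, chips beside it up to 4 mm high), and a blue post at each y end, 46 mm wide, top at z = 36 mm, inner faces at y = -60.5 and +60.5 mm. Origin: centre of the base's underside; z up.
- recess_left (a point): Middle of the bottom of the blind recess in the fixture's +y post, at (0, 66, 25) mm of the fixture. The recess is 16 mm wide, 14 mm high (z = 18 to 32 mm) and 5.5 mm deep from the inner face. With the bar's underside on the board its pins are at this height.
- recess_right (a point): The same for the -y post, at (0, -66, 25) mm of the fixture; the two recess bottoms are 132 mm apart. A white board vice stands fixed on the bench beyond and between fixture and case; with its underside 150 mm above the bench the bar passes clear of it.
- loupe: Black eye loupe like a small cup, 41 mm across, 26 mm high; bystander. Origin: centre of its underside.
- transformer: Small dark transformer with yellow winding ends, 30 x 56 x 30 mm; bystander. Origin: centre of its underside.
- desolder_pump: Blue pen-like desoldering pump lying flat, 167 x 24 x 21 mm; bystander. Origin: centre of its underside, long axis x.

How it is judged:
By the outcome, as a careful person would: the job done as asked, in the order asked, and still so for the second after the job is handed in, with the robot touching nothing.
It also fails if it takes over 58 s, if anything falls off the work surface, if the arm or the gripper's body presses on something with over 40 N, if the wrist force passes 120 N, or if a joint passes its speed limit or range.

## Working session

There is one attempt and no reset: what is moved stays moved. The work goes in short steps, Python scripts to look and compute and a tool call to move; the robot and the scene stay as the last step left them, time stands still between calls to the robot, and variables do not carry over. Pictures are saved under pics/ and viewed, about 8 in all and at most 12, crops included, and the job is handed in when it is done.

Besides the shell and the picture viewer there is one more tool, called after "Call:" as name(argument=value, ...) on one line, values as JSON. move_arm: Moves the arm, as the interface text tells. Its arguments: {"type":"object","properties":{"deltas":{"type":"array"},"jaw":{"type":"number"},"grip_force":{"type":"number"}},"required":["deltas"]}

```bash
mkdir -p pics; ls
python3 - <<'E'
from plant import r
import cv2
s=r.read_state();print(s)
for n in("scene","top"):
    cv2.imwrite(f"pics/{n}0.png",r.camera(n)); c=r.calibration(n);print(c)
print(r.calibration("wrist"))
E
```

```text
pics
{'t': 0.0, 'joints': array([-7.92695294e+01,  2.83152320e+01,  7.71295943e+01, -6.49710979e-04,
        7.46274981e+01, -5.47224677e+00]), 'dq': array([ 0.01650119, -0.01453545, -0.06970383,  0.00679424, -0.06020408,
        0.01488868]), 'tau': array([ 4.85591154e-03, -8.82163310e+01, -3.83867991e+01,  2.15325513e-04,
        1.00913862e-02,  1.36963311e-05]), 'ee_pos': array([ 0.17432498, -0.59982137,  0.2446819 ]), 'tool_rot': array([-1.79927946e+02, -6.27371315e-03,  1.62028860e+01]), 'wrist_force': array([ 0.32214279, -0.29896473,  0.36560433]), 'torque': array([-0.02542644, -0.00016507, -0.00735404]), 'gripper_width': 1.0004174876680214}
{'mtx': array([[490.86183013,   0.        , 320.07349865],
       [  0.        , 490.86183013, 195.34544966],
       [  0.        ,   0.        ,   1.        ]]), 'camera_from_world': array([[-0.90442763, -0.42588698, -0.02511847,  0.46016005],
       [-0.19220002,  0.45931098, -0.86723271,  0.27404382],
       [ 0.3808803 , -0.77952146, -0.49726903,  1.04058709],
       [ 0.        ,  0.        ,  0.        ,  1.        ]])}
{'mtx': array
[... 242 characters left out ...]
.99403294, -0.01773767, -0.10762847,  0.58917876],
       [ 0.10796971, -0.01955502, -0.99396184,  1.36630408],
       [ 0.        ,  0.        ,  0.        ,  1.        ]])}
{'mtx': array([[309.70691629,   0.        , 322.524369  ],
       [  0.        , 309.70691629, 194.30674364],
       [  0.        ,   0.        ,   1.        ]]), 'camera_from_world': array([[ 2.78720601e-01, -9.60371798e-01, -9.14385483e-04,
        -6.23680536e-01],
       [-9.23220103e-01, -2.68200397e-01,  2.75196636e-01,
        -3.59624089e-02],
       [-2.64536327e-01, -7.58587927e-02, -9.61387526e-01,
         3.79421188e-01],
       [ 0.00000000e+00,  0.00000000e+00,  0.00000000e+00,
         1.00000000e+00]])}
```

View pics/scene0.png

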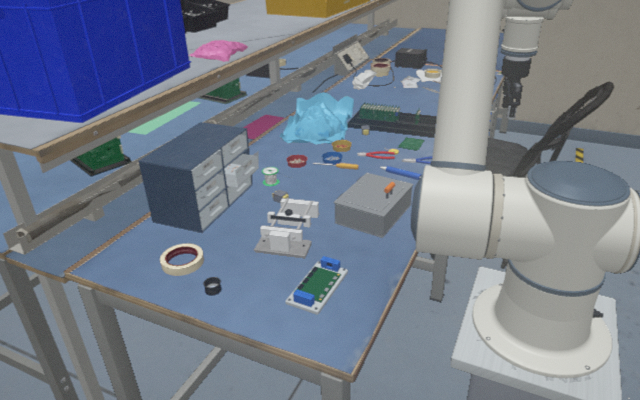

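View pics/top0.png

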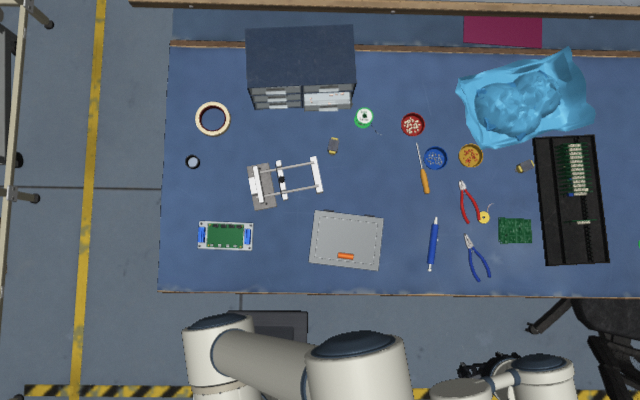

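The scene view shows the shut case and the fixture. In the top view the case is at about (346,240), the handle (345,256), the fixture (226,236), the vice (287,183), the pump (433,245), the transformer (333,146) and the loupe (193,161). Next I'll enlarge the top view to read corners.

```bash
python3 - <<'E'
import cv2
i=cv2.imread("pics/top0.png")
a=cv2.resize(i[205:275,190:390],None,fx=4,fy=4,interpolation=cv2.INTER_CUBIC)
cv2.imwrite("pics/crop0.png",a)
E
cat > h.py <<'E'
import numpy as np,cv2
from plant import r
def pix2w(name,uv,z):
    "pixel -> world point on plane z"
    c=r.calibration(name);T=c["camera_from_world"];R=T[:3,:3];t=T[:3,3]
    d=(np.array(uv,float)-c["mtx"][:2,2])/c["mtx"][0,0]
    if name=="wrist":
        th=np.hypot(*d); v=np.r_[d/th*np.sin(th),np.cos(th)] if th>0 else np.array([0,0,1.])
    else: v=np.r_[d,1]
    o=-R.T@t; v=R.T@v
    return o+v*(z-o[2])/v[2]
def w2pix(name,p):
    c=r.calibration(name);T=c["camera_from_world"];q=T[:3,:3]@np.array(p)+T[:3,3]
    if name=="wrist":
        rho=np.hypot(q[0],q[1]);return c["mtx"][:2,2]+c["mtx"][0,0]*np.arctan2(rho,q[2])*q[:2]/rho
    return c["mtx"][:2,2]+c["mtx"][0,0]*q[:2]/q[2]
E
```

```text
(no output)
```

View pics/crop0.png

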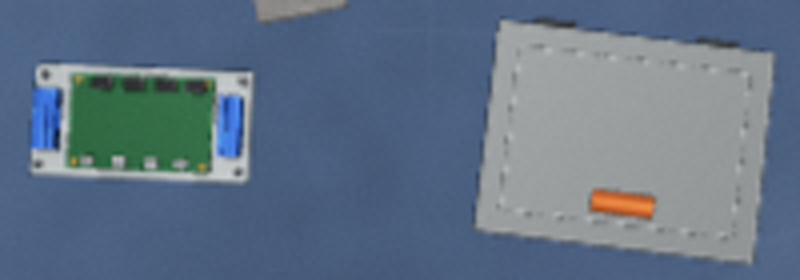

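The crop shows lid corners at (500,19), (774,52), (751,263), (475,230), the handle at (622,204), and fixture base corners at (37,64), (251,72), (247,183), (31,174).

Run:
```python
from h import *
f=lambda c,z:pix2w("top",(190+(c[0]+.5)/4-.5,205+(c[1]+.5)/4-.5),z)
for nm,C,z in(("lid",[(500,19),(774,52),(751,263),(475,230)],.0745),("fix",[(37,64),(251,72),(247,183),(31,174)],.012)):
    P=np.array([f(c,z) for c in C]);print(nm,P.round(4).tolist(),"mean",P.mean(0).round(4))
    e=P[0]-P[1]+P[3]-P[2];print("yaw",np.degrees(np.arctan2(-e[0],e[1])),[np.linalg.norm(P[i]-P[i-1]).round(4) for i in range(4)])
print("handle",f((622,204),.1025),f((591,201),.1025),f((654,207),.1025))
for n,u,z in(("loupe",(193,161),.02),("trans",(333,146),.02),("pump",(433,245),.02)):print(n,pix2w("top",u,z).round(3))
```

```text
lid [[0.5569, -0.1883, 0.0745], [0.5362, -0.3887, 0.0745], [0.3836, -0.3721, 0.0745], [0.4042, -0.1727, 0.0745]] mean [ 0.4702 -0.2805  0.0745]
yaw -5.8988915778397315 [np.float64(0.1535), np.float64(0.2015), np.float64(0.1536), np.float64(0.2004)]
fix [[0.522, 0.1603, 0.012], [0.5187, -0.0014, 0.012], [0.435, -0.0009, 0.012], [0.4392, 0.1613, 0.012]] mean [0.4788 0.0798 0.012 ]
yaw -1.3385520672135265 [np.float64(0.0828), np.float64(0.1617), np.float64(0.0837), np.float64(0.1622)]
handle [ 0.42475259 -0.27612827  0.1025    ] [ 0.42652423 -0.25415317  0.1025    ] [ 0.42299108 -0.29882015  0.1025    ]
loupe [0.703 0.184 0.02 ]
trans [ 0.759 -0.243  0.02 ]
pump [ 0.46  -0.549  0.02 ]
```

Call:
move_arm(deltas=[{"slide":[4,5,0],"yaw":-0.1},{"slide":[25.1,32.4,-4.5],"yaw":-0.386},{"slide":[25.1,32.4,-4.5],"yaw":-0.386},{"slide":[25.1,32.4,-4.5],"yaw":-0.386},{"slide":[25.1,32.4,-4.5],"yaw":-0.386},{"slide":[25.1,32.4,-4.5],"yaw":-0.386},{"slide":[25.1,32.4,-4.5],"yaw":-0.386},{"slide":[25.1,32.4,-4.5],"yaw":-0.386},{"slide":[25.1,32.4,-4.5],"yaw":-0.386},{"slide":[25.1,32.4,-4.5],"yaw":-0.386}])

```text
t: 1.1
ee_pos: [0.4263, -0.2741, 0.1998]
tool_rot: [-180.0, 0.0, -5.7]
wrist_force: [-0.2, -0.8, -0.3]
gripper_width: 1.001
```

Run:
```python
from h import *
print(r.read_state()["ee_pos"])
for p in [(.4265,-.254,.1025),(.423,-.2988,.1025)]: print(w2pix("wrist",p))
cv2.imwrite("pics/w1.png",r.camera("wrist"))
```

```text
[ 0.42632175 -0.2741132   0.19983683]
[297.44095019 202.04213604]
[355.88183213 200.79064537]
```

View pics/w1.png

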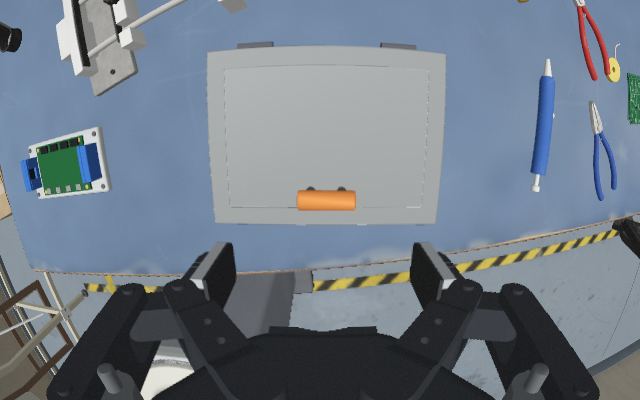

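The wrist view shows the handle from (298,201) to (356,201), within 1 px of the prediction. I'll descend and grip it.

Call:
move_arm(deltas=[{"slide":[0,0,-3]},{"slide":[0,0,-7]},{"slide":[0,0,-10.2]},{"slide":[0,0,-10.2]},{"slide":[0,0,-10.2]}], jaw=7)

```text
validation failed for argument at $.de...
```

Call:
move_arm(deltas=[{"slide":[0,0,0]},{"slide":[0,0,0]},{"slide":[0,0,0]},{"slide":[0,0,0]},{"slide":[0,0,0]},{"slide":[0,0,0]}], jaw=3.5, grip_force=30)

```text
validation failed for argument at $.de...
```

Yaw is required in every row.

Call:
move_arm(deltas=[{"slide":[0,0,-3],"yaw":0},{"slide":[0,0,-7],"yaw":0},{"slide":[0,0,-10.2],"yaw":0},{"slide":[0,0,-10.2],"yaw":0},{"slide":[0,0,-10.2],"yaw":0}], jaw=7)

```text
t: 1.65
ee_pos: [0.4249, -0.277, 0.0987]
tool_rot: [-180.0, 0.0, -6.0]
wrist_force: [0.5, -0.5, 0.4]
gripper_width: 0.815
```

Call:
move_arm(deltas=[{"slide":[0,0,0],"yaw":0},{"slide":[0,0,0],"yaw":0},{"slide":[0,0,0],"yaw":0},{"slide":[0,0,0],"yaw":0},{"slide":[0,0,0],"yaw":0},{"slide":[0,0,0],"yaw":0}], jaw=3.5, grip_force=30)

```text
t: 2.25
ee_pos: [0.426, -0.2766, 0.1]
tool_rot: [179.9, -0.1, -5.9]
wrist_force: [-1.2, 1.3, 12.5]
gripper_width: 0.509
```

Call:
move_arm(deltas=[{"slide":[0.48,-0.05,1.37],"yaw":0},{"slide":[1.19,-0.12,2.84],"yaw":0},{"slide":[2.1,-0.22,4.19],"yaw":0},{"slide":[3.16,-0.33,5.42],"yaw":0},{"slide":[3.16,-0.33,5.42],"yaw":0}])

```text
t: 2.75
ee_pos: [0.4581, -0.2799, 0.1547]
tool_rot: [179.9, -0.1, -5.9]
wrist_force: [-6.5, -3.5, 3.3]
gripper_width: 0.509
```

Call:
move_arm(deltas=[{"slide":[1.23,-0.12,1.07],"yaw":0},{"slide":[2.58,-0.26,1.98],"yaw":0},{"slide":[4.03,-0.41,2.7],"yaw":0},{"slide":[5.56,-0.57,3.23],"yaw":0},{"slide":[7.15,-0.74,3.54],"yaw":0},{"slide":[8.78,-0.9,3.65],"yaw":0},{"slide":[8.78,-0.9,3.65],"yaw":0}])

```text
t: 3.45
ee_pos: [0.546, -0.2892, 0.1897]
tool_rot: [179.9, -0.1, -5.9]
wrist_force: [-3.2, -3.5, 14.4]
gripper_width: 0.506
```

Call:
move_arm(deltas=[{"slide":[1.62,-0.17,-0.11],"yaw":0},{"slide":[3.21,-0.33,-0.42],"yaw":0},{"slide":[4.74,-0.49,-0.95],"yaw":0},{"slide":[5.82,-0.6,-1.46],"yaw":0},{"slide":[5.82,-0.6,-1.46],"yaw":0}])

```text
t: 3.95
ee_pos: [0.6045, -0.2953, 0.1749]
tool_rot: [179.9, -0.2, -5.9]
wrist_force: [2.5, -3.0, 11.9]
gripper_width: 0.509
```

Call:
move_arm(deltas=[{"slide":[0,0,0],"yaw":0},{"slide":[0,0,0],"yaw":0},{"slide":[0,0,0],"yaw":0},{"slide":[0,0,0],"yaw":0}], jaw=8)

```text
t: 4.35
ee_pos: [0.6026, -0.2944, 0.1743]
tool_rot: [-180.0, 0.0, -5.9]
wrist_force: [-0.3, 0.1, -0.6]
gripper_width: 0.937
```

Call:
move_arm(deltas=[{"slide":[1,0,2.5],"yaw":0},{"slide":[1.5,0,6],"yaw":0},{"slide":[1.5,0,9.5],"yaw":0},{"slide":[1.5,0,12],"yaw":0},{"slide":[1.5,0,12],"yaw":0}])

```text
t: 4.85
ee_pos: [0.6191, -0.2952, 0.2985]
tool_rot: [179.9, -0.3, -5.9]
wrist_force: [0.4, -0.3, -1.0]
gripper_width: 0.943
```

Call:
move_arm(deltas=[{"slide":[-5,0.5,0],"yaw":0},{"slide":[-10,1,0],"yaw":0},{"slide":[-15,1.5,0],"yaw":0},{"slide":[-20,2,0],"yaw":0},{"slide":[-22,2.5,-1],"yaw":0},{"slide":[-22,2.5,-1],"yaw":0},{"slide":[-22,2.5,-1],"yaw":0}])

```text
t: 5.55
ee_pos: [0.3978, -0.2695, 0.2843]
tool_rot: [-180.0, -0.0, -6.0]
wrist_force: [0.1, -0.1, -0.5]
gripper_width: 0.932
```

Run:
```python
from h import *
print(r.read_state()["ee_pos"])
np.save("wc2.npy",r.calibration("wrist")["camera_from_world"])
w=r.camera("wrist");cv2.imwrite("pics/w2.png",w)
cv2.imwrite("pics/w2c.png",cv2.resize(w[0:230,150:500],None,fx=2.25,fy=2.25,interpolation=cv2.INTER_CUBIC))
```

```text
[ 0.39780387 -0.26950298  0.28430572]
```

View pics/w2c.png

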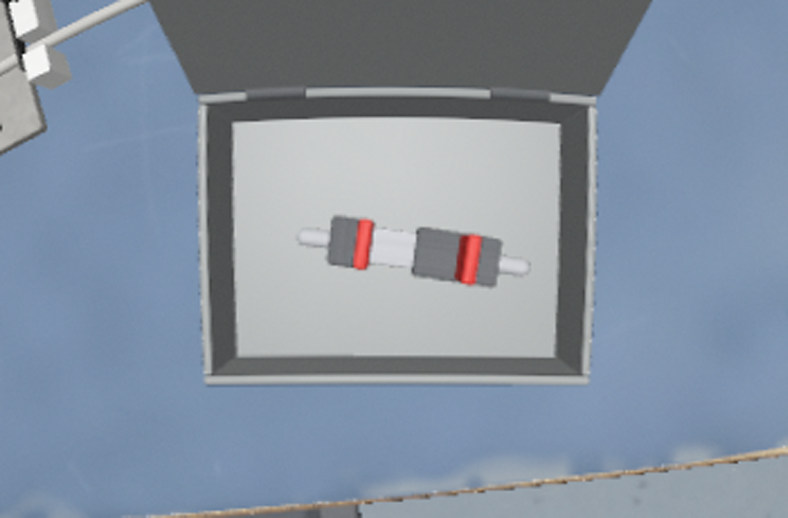

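The lid is open. In the crop, the pin tips are at (298,236) and (530,267), and the tab tops at about (365,244) and (474,260).

Run:
```python
from h import *
f=lambda c,z:pix2w("wrist",(150+(c[0]+.5)/2.25-.5,(c[1]+.5)/2.25-.5),z)
for a,b,z in(((298,236),(530,267),.014),((365,244),(474,260),.063)):
    A,B=f(a,z),f(b,z);e=A-B;print(A.round(4),B.round(4),"mid",((A+B)/2).round(4),np.linalg.norm(e).round(4),"yaw",np.degrees(np.arctan2(-e[0],e[1])))
for c in((207,97),(594,98),(588,380),(207,380)):print(f(c,.068).round(4))
```

```text
[ 0.4779 -0.2255  0.014 ] [ 0.4471 -0.356   0.014 ] mid [ 0.4625 -0.2908  0.014 ] 0.1341 yaw -13.264647550235274
[ 0.4686 -0.2646  0.063 ] [ 0.4554 -0.3179  0.063 ] mid [ 0.462  -0.2913  0.063 ] 0.055 yaw -13.934729063190924
[ 0.5543 -0.1943  0.068 ]
[ 0.5348 -0.3868  0.068 ]
[ 0.3895 -0.3722  0.068 ]
[ 0.4098 -0.1759  0.068 ]
```

Call:
move_arm(deltas=[{"slide":[3,-1,0],"yaw":-0.06},{"slide":[6.45,-2.15,0],"yaw":-0.13},{"slide":[6.45,-2.15,-4],"yaw":-0.13},{"slide":[6.45,-2.15,-8],"yaw":-0.13},{"slide":[6.45,-2.15,-12],"yaw":-0.13},{"slide":[6.45,-2.15,-16],"yaw":-0.13},{"slide":[6.45,-2.15,-18],"yaw":-0.13},{"slide":[6.45,-2.15,-18],"yaw":-0.13}], jaw=8)

```text
t: 6.4
ee_pos: [0.4622, -0.2901, 0.1015]
tool_rot: [-179.9, 0.2, -13.3]
wrist_force: [0.7, -0.1, 0.9]
gripper_width: 0.934
```

Run:
```python
from h import *
s=r.read_state();print(s["ee_pos"],s["tool_rot"])
w=r.camera("wrist");cv2.imwrite("pics/w3.png",w)
```

```text
[ 0.46219474 -0.29008883  0.10146914] [-179.88317067    0.24466134  -13.32320015]
```

View pics/w3.png

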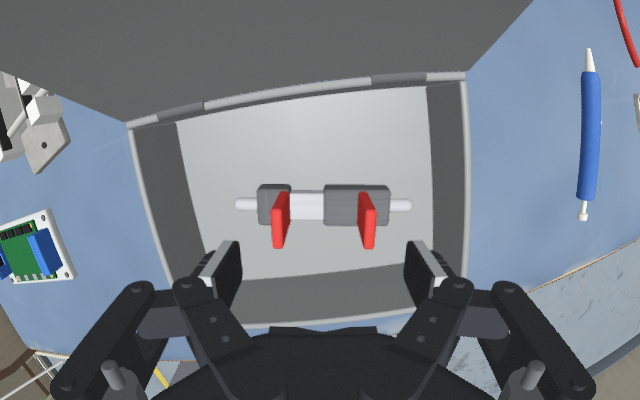

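Tabs at (281,220) and (367,220) are centred between the fingers. I'll go down and squeeze.

Call:
move_arm(deltas=[{"slide":[0,0,-2],"yaw":0},{"slide":[0,0,-4],"yaw":0},{"slide":[0,0,-5.4],"yaw":0},{"slide":[0,0,-5.4],"yaw":0},{"slide":[0,0,-5.4],"yaw":0}])

```text
t: 6.95
ee_pos: [0.4635, -0.2915, 0.0516]
tool_rot: [180.0, -0.1, -13.3]
wrist_force: [0.6, 0.3, 0.1]
gripper_width: 0.932
```

Call:
move_arm(deltas=[{"slide":[0,0,0],"yaw":0},{"slide":[0,0,0],"yaw":0},{"slide":[0,0,0],"yaw":0},{"slide":[0,0,0],"yaw":0},{"slide":[0,0,0],"yaw":0},{"slide":[0,0,0],"yaw":0},{"slide":[0,0,0],"yaw":0},{"slide":[0,0,0],"yaw":0}], jaw=3.5, grip_force=40)

```text
t: 7.75
ee_pos: [0.4641, -0.2927, 0.0528]
tool_rot: [179.8, -0.3, -13.4]
wrist_force: [-1.9, -3.5, 24.1]
gripper_width: 0.481
```

Call:
move_arm(deltas=[{"slide":[0,0,1],"yaw":0},{"slide":[0,0,3],"yaw":0},{"slide":[0,0,6],"yaw":0},{"slide":[0,0,9],"yaw":0},{"slide":[0,0,12],"yaw":0},{"slide":[0,0,15],"yaw":0},{"slide":[0,0,17],"yaw":0},{"slide":[0,0,17.5],"yaw":0},{"slide":[0,0,17.5],"yaw":0}])

```text
t: 8.65
ee_pos: [0.4626, -0.291, 0.226]
tool_rot: [180.0, -0.1, -13.4]
wrist_force: [-0.2, -0.4, -2.3]
gripper_width: 0.477
```

Call:
move_arm(deltas=[{"slide":[0,2,0],"yaw":0},{"slide":[0,6,0],"yaw":0.02},{"slide":[0,10,0],"yaw":0.07},{"slide":[0,14,0],"yaw":0.12},{"slide":[0,18,0],"yaw":0.17},{"slide":[0,22,0],"yaw":0.21},{"slide":[0,26,0],"yaw":0.21},{"slide":[0,30,0],"yaw":0.21},{"slide":[0,32,0],"yaw":0.21},{"slide":[0,32,0],"yaw":0.21}])

```text
t: 9.65
ee_pos: [0.4611, 0.0319, 0.2242]
tool_rot: [-180.0, 0.1, -1.2]
wrist_force: [-0.4, -0.5, -1.4]
gripper_width: 0.479
```

Run:
```python
from h import *
s=r.read_state();print(s["ee_pos"],s["tool_rot"],s["gripper_width"],s["wrist_force"])
w=r.camera("wrist");cv2.imwrite("pics/w4.png",w)
```

```text
[0.46106416 0.03188325 0.22420013] [-1.79960620e+02  1.47981343e-01 -1.15857814e+00] 0.4787659984675113 [-0.41487591 -0.52643775 -1.42304726]
```

View pics/w4.png

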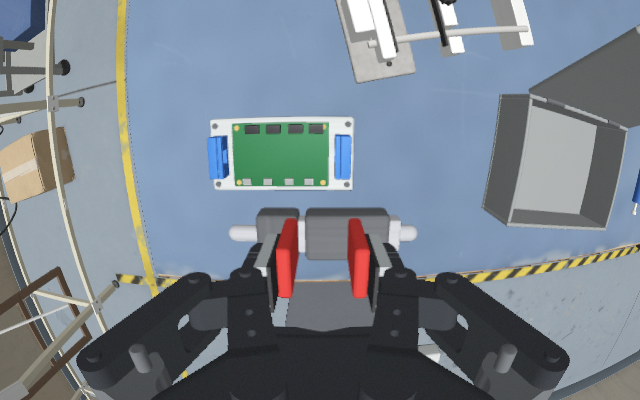

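The bar is held squeezed, with pin tips near (230,233) and (415,233), and the fixture is in view. One enlarged crop for exact alignment.

Run:
```python
import cv2
w=cv2.imread("pics/w4.png")
cv2.imwrite("pics/w4c.png",cv2.resize(w[110:290,196:430],None,fx=3.3,fy=3.3,interpolation=cv2.INTER_CUBIC))
```

```text
(no output)
```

View pics/w4c.png

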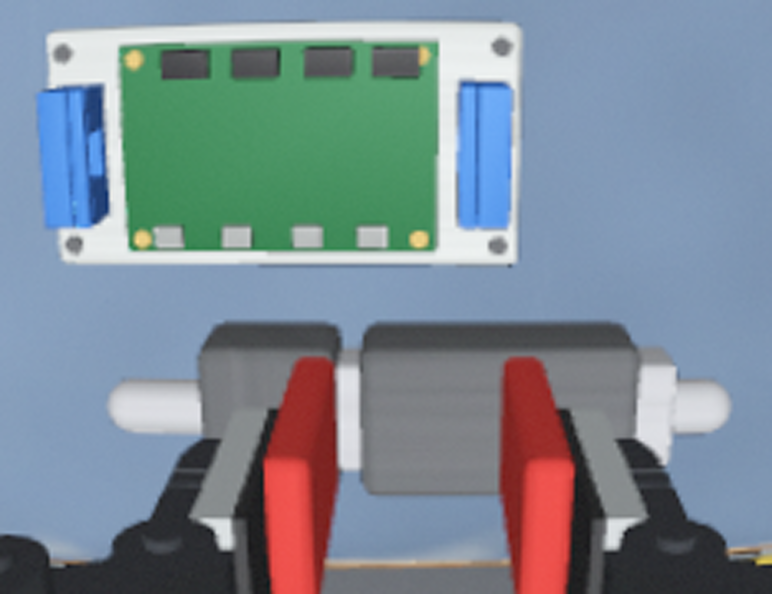

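Base corners are at (48,33), (521,24), (517,263), (61,262). Board corners are at (120,44), (438,41), (436,250), (129,250). Pin tips are at (108,406) and (731,407).

Run:
```python
from h import *
from scipy.optimize import brentq
s=r.read_state();print(s["ee_pos"],s["tool_rot"])
f=lambda c,z:pix2w("wrist",(196+(c[0]+.5)/3.3-.5,110+(c[1]+.5)/3.3-.5),z)
for nm,C,z in(("base",[(48,33),(521,24),(517,263),(61,262)],.012),("board",[(120,44),(438,41),(436,250),(129,250)],.016)):
    P=np.array([f(c,z) for c in C]);e=P[0]-P[1]+P[3]-P[2]
    print(nm,P.mean(0).round(4),"yaw",np.degrees(np.arctan2(-e[0],e[1])).round(2),[np.linalg.norm(P[i]-P[i-1]).round(4) for i in range(4)])
a,b=(108,406),(731,407)
g=lambda z:np.linalg.norm(f(a,z)-f(b,z))-.114
z=brentq(g,.05,.25)
for zz in(z,s["ee_pos"][2]-.0475+.009):
    A,B=f(a,zz),f(b,zz);e=A-B;print("pins z",zz,A.round(4),B.round(4),"mid",((A+B)/2).round(4),np.linalg.norm(e),"yaw",np.degrees(np.arctan2(-e[0],e[1])))
```

```text
[0.46132057 0.03060108 0.22428456] [-1.79986832e+02  1.35324271e-01 -1.18176216e+00]
base [0.4807 0.0781 0.012 ] yaw -1.39 [np.float64(0.0822), np.float64(0.1621), np.float64(0.0823), np.float64(0.1632)]
board [0.4808 0.0783 0.016 ] yaw -1.62 [np.float64(0.0718), np.float64(0.107), np.float64(0.0709), np.float64(0.1074)]
pins z 0.18679379140726 [0.46   0.0882 0.1868] [ 0.4574 -0.0258  0.1868] mid [0.4587 0.0312 0.1868] 0.114 yaw -1.312291140541
pins z 0.18578455557817708 [0.4596 0.0885 0.1858] [ 0.4569 -0.0261  0.1858] mid [0.4582 0.0312 0.1858] 0.11469024119683469 yaw -1.3122911405409912
```

Call:
move_arm(deltas=[{"slide":[1.2,2.5,0],"yaw":0},{"slide":[2.2,4.7,0],"yaw":-0.003},{"slide":[2.2,4.7,-3],"yaw":-0.003},{"slide":[2.2,4.7,-7],"yaw":-0.003},{"slide":[2.2,4.7,-10],"yaw":-0.003},{"slide":[2.2,4.7,-12],"yaw":-0.003},{"slide":[2.2,4.7,-12.7],"yaw":-0.003},{"slide":[2.2,4.7,-12.7],"yaw":-0.003},{"slide":[2.2,4.7,-12.7],"yaw":-0.003}])

```text
t: 10.6
ee_pos: [0.4848, 0.0758, 0.099]
tool_rot: [-180.0, -0.0, -1.5]
wrist_force: [-0.0, 0.6, -2.6]
gripper_width: 0.475
```

Run:
```python
from h import *
s=r.read_state();print(s["ee_pos"],s["tool_rot"],s["wrist_force"])
w=r.camera("wrist");s=r.read_state();print(s["ee_pos"]);cv2.imwrite("pics/w5.png",w)
cv2.imwrite("pics/w5c.png",cv2.resize(w[110:290,196:446],None,fx=3.2,fy=3.2,interpolation=cv2.INTER_CUBIC))
```

```text
[0.48483094 0.07578363 0.0989848 ] [-1.79999873e+02 -3.60848852e-02 -1.52189702e+00] [-0.02368056  0.58531526 -2.60848864]
[0.48501881 0.07586605 0.09924844]
```

View pics/w5c.png

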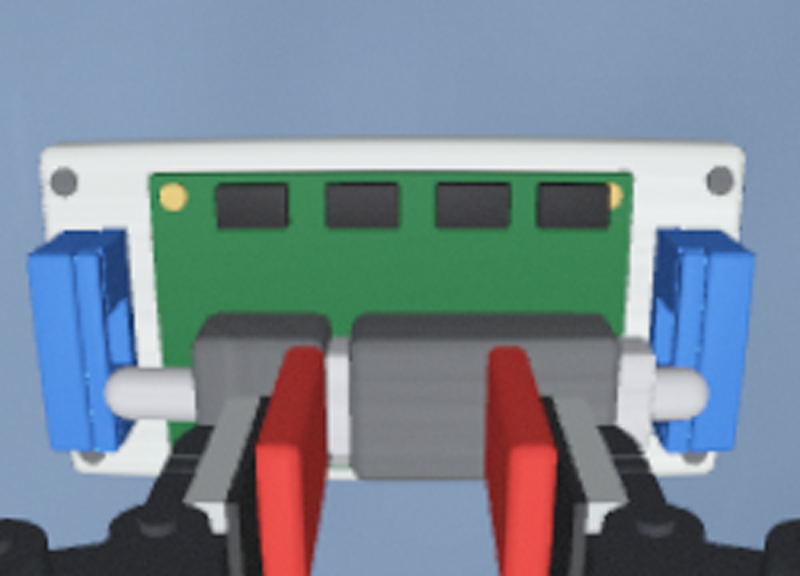

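The crop shows base far corners at (42,147) and (743,147), post-top outer far corners at (30,252) and (752,252), outer near corners at (52,450) and (733,450), board far corners at (151,173) and (632,173), and pin tips at (104,392) and (710,392).

Run:
```python
from h import *
from scipy.optimize import brentq
s=r.read_state();print(s["ee_pos"],s["tool_rot"])
f=lambda c,z:pix2w("wrist",(196+(c[0]+.5)/3.2-.5,110+(c[1]+.5)/3.2-.5),z)
def show(n,a,b,z):
    A,B=f(a,z),f(b,z);e=A-B;print(n,"mid",((A+B)/2).round(4),"len",np.linalg.norm(e).round(4),"yaw",np.degrees(np.arctan2(-e[0],e[1])).round(2))
show("basefar(-42)",(42,147),(743,147),.012)
show("boardfar(-36)",(151,173),(632,173),.016)
show("postfar(-23)",(30,252),(752,252),.036)
show("postnear(+23)",(52,450),(733,450),.036)
show("recess",(118,332),(670,332),.025)
a,b=(104,392),(710,392)
z=brentq(lambda z:np.linalg.norm(f(a,z)-f(b,z))-.114,.02,.12);show("pins %.4f"%z,a,b,z);show("pins nominal",a,b,s["ee_pos"][2]-.0385)
```

```text
[0.48501881 0.07586605 0.09924844] [-1.79995850e+02 -7.45840325e-02 -1.51807022e+00]
basefar(-42) mid [0.5223 0.0789 0.012 ] len 0.1613 yaw -1.61
boardfar(-36) mid [0.5164 0.0791 0.016 ] len 0.1068 yaw -1.6
postfar(-23) mid [0.5036 0.0795 0.036 ] len 0.152 yaw -1.55
postnear(+23) mid [0.4575 0.0806 0.036 ] len 0.1534 yaw -1.43
recess mid [0.4821 0.0795 0.025 ] len 0.1235 yaw -1.51
pins 0.0621 mid [0.4831 0.0764 0.0621] len 0.114 yaw -1.55
pins nominal mid [0.4825 0.0764 0.0607] len 0.115 yaw -1.55
```

Call:
move_arm(deltas=[{"slide":[-0.24,0.36,0],"yaw":0},{"slide":[-0.24,0.36,0],"yaw":0},{"slide":[-0.24,0.36,0],"yaw":0},{"slide":[-0.24,0.36,0],"yaw":0},{"slide":[-0.24,0.36,0],"yaw":0}])

```text
t: 11.15
ee_pos: [0.4822, 0.0796, 0.0985]
tool_rot: [-180.0, -0.0, -1.5]
wrist_force: [-0.2, -0.6, -2.9]
gripper_width: 0.477
```

Run:
```python
from h import *
s=r.read_state();print(s["ee_pos"],s["tool_rot"],s["wrist_force"])
```

```text
[0.48217451 0.0796083  0.09845355] [-1.79999020e+02 -8.18753136e-03 -1.50269843e+00] [-0.1791766  -0.55470505 -2.9050716 ]
```

Call:
move_arm(deltas=[{"slide":[0,0,-1],"yaw":0},{"slide":[0,0,-1.6],"yaw":0},{"slide":[0,0,-2.2],"yaw":0},{"slide":[0,0,-2.7],"yaw":0},{"slide":[0,0,-3.1],"yaw":0},{"slide":[0,0,-3.3],"yaw":0},{"slide":[0,0,-3.3],"yaw":0},{"slide":[0,0,-3.3],"yaw":0}])

```text
t: 11.95
ee_pos: [0.4822, 0.0796, 0.0655]
tool_rot: [-180.0, -0.0, -1.5]
wrist_force: [-0.2, 0.7, -1.0]
gripper_width: 0.478
```

Call:
move_arm(deltas=[{"slide":[0,0,-0.1],"yaw":0},{"slide":[0,0,-0.2],"yaw":0},{"slide":[0,0,-0.3],"yaw":0},{"slide":[0,0,-0.3],"yaw":0},{"slide":[0,0,-0.3],"yaw":0}])

```text
t: 12.45
ee_pos: [0.4824, 0.0796, 0.0638]
tool_rot: [180.0, -0.1, -1.5]
wrist_force: [-7.3, -0.9, 35.7]
gripper_width: 0.476
```

Call:
move_arm(deltas=[{"slide":[0,0,0],"yaw":0},{"slide":[0,0,-0.05],"yaw":0},{"slide":[0,0,-0.1],"yaw":0}], jaw=5)

```text
t: 12.75
ee_pos: [0.4823, 0.0796, 0.0617]
tool_rot: [-180.0, -0.0, -1.5]
wrist_force: [-2.2, 0.1, 13.3]
gripper_width: 0.585
```

Call:
move_arm(deltas=[{"slide":[0,0,-0.05],"yaw":0},{"slide":[0,0,-0.1],"yaw":0},{"slide":[0,0,-0.1],"yaw":0}], jaw=5.7)

```text
t: 13.05
ee_pos: [0.4821, 0.0796, 0.0603]
tool_rot: [-180.0, 0.0, -1.5]
wrist_force: [-0.5, -0.8, 1.1]
gripper_width: 0.666
```

Call:
move_arm(deltas=[{"slide":[0,0,-0.05],"yaw":0},{"slide":[0,0,-0.1],"yaw":0},{"slide":[0,0,-0.1],"yaw":0}], jaw=6.4)

```text
t: 13.35
ee_pos: [0.4821, 0.0796, 0.0593]
tool_rot: [-180.0, 0.0, -1.5]
wrist_force: [-0.1, 0.4, 0.6]
gripper_width: 0.751
```

Call:
move_arm(deltas=[{"slide":[0,0,0],"yaw":0},{"slide":[0,0,0],"yaw":0},{"slide":[0,0,0],"yaw":0},{"slide":[0,0,0],"yaw":0}], jaw=8)

```text
t: 13.75
ee_pos: [0.4821, 0.0796, 0.0594]
tool_rot: [180.0, -0.0, -1.5]
wrist_force: [0.3, 0.7, 0.4]
gripper_width: 0.939
```

Run:
```python
from h import *
s=r.read_state();print(s["ee_pos"],s["wrist_force"],s["gripper_width"])
w=r.camera("wrist");cv2.imwrite("pics/w6.png",w)
cv2.imwrite("pics/w6c.png",cv2.resize(w[110:330,180:460],None,fx=2.7,fy=2.7,interpolation=cv2.INTER_CUBIC))
```

```text
[0.482107   0.07961119 0.05937105] [0.34114142 0.7133472  0.40079914] 0.9387998828911074
```

View pics/w6c.png

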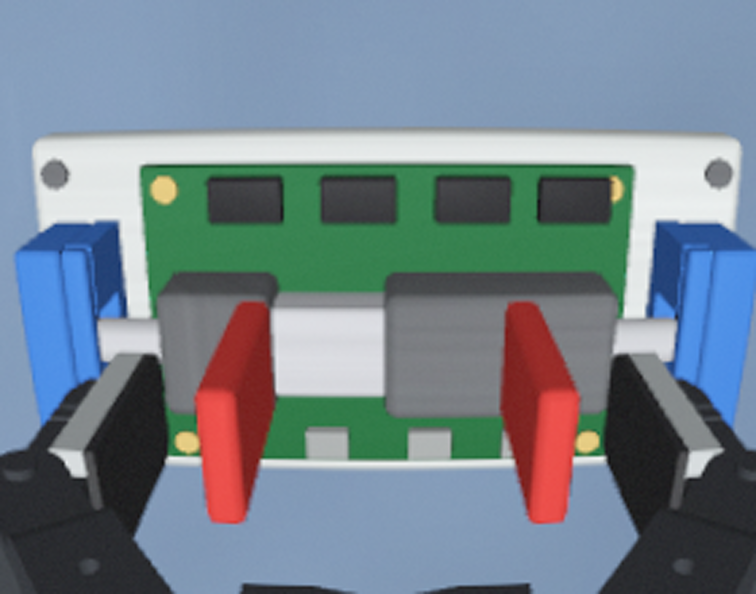

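Both pins go into the recesses at (100,340) and (675,340), and the bar sprang out. I'll retreat straight up and check from farther away.

Call:
move_arm(deltas=[{"slide":[0,0,1],"yaw":0},{"slide":[0,0,3],"yaw":0},{"slide":[0,0,6],"yaw":0},{"slide":[0,0,10],"yaw":0},{"slide":[-1,0,13],"yaw":0},{"slide":[-4,0,13],"yaw":0},{"slide":[-6,0,13],"yaw":0},{"slide":[-6,0,13],"yaw":0},{"slide":[-6,0,13],"yaw":0}])

```text
t: 14.7
ee_pos: [0.4224, 0.0796, 0.1901]
tool_rot: [-180.0, -0.1, -1.5]
wrist_force: [0.1, 0.5, -0.4]
gripper_width: 0.932
```

Run:
```python
from h import *
s=r.read_state();print(s["ee_pos"],s["wrist_force"],s["gripper_width"],s["t"])
w=r.camera("wrist")
t=r.camera("top");c=r.camera("scene")
a=cv2.resize(w[20:220,200:460],(780,600),interpolation=cv2.INTER_CUBIC);cv2.imwrite("pics/w7c.png",a)
cv2.imwrite("pics/end.png",np.hstack([cv2.resize(t[80:300,140:460],(480,330)),cv2.resize(c[170:320,240:400],(320,330))]))
print(w2pix("wrist",(.4805,.08,.036)))
```

```text
[0.4223543  0.07964792 0.19008972] [ 0.06642348  0.54726926 -0.39450564] 0.9324597464883452 14.7
[321.14062802 121.06538258]
```

View pics/w7c.png

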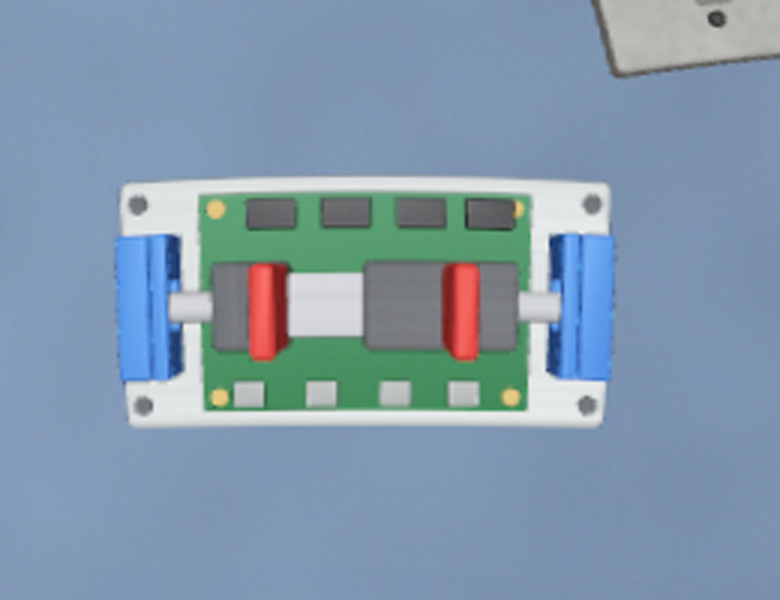

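View pics/end.png

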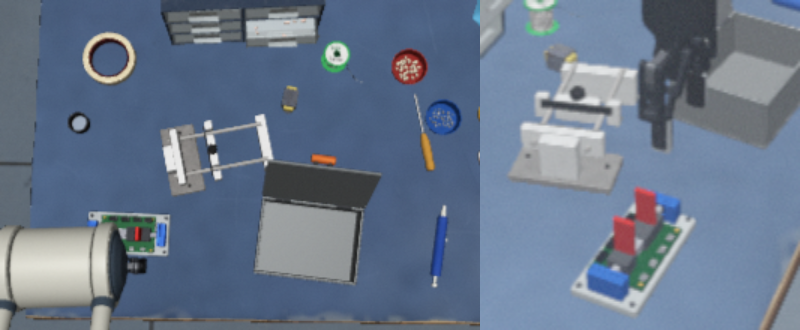

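The bar lies level between the posts and both pins enter the recesses. The lid is open and the bystanders are in place. One numeric check of the tab spacing before handing in: about 53 mm between tab centres means fully sprung, with tabs at (262,350) and (467,350).

Run:
```python
from h import *
f=lambda c,z:pix2w("wrist",(200+(c[0]+.5)/3-.5,20+(c[1]+.5)/3-.5),z)
A,B=f((262.5,310),.074),f((467.5,310),.074);print("tabs",np.linalg.norm(A-B),((A+B)/2))
A,B=f((213,264),.034),f((519,264),.034);print("blocks",np.linalg.norm(A-B),((A+B)/2))
A,B=f((117,237),.036),f((613,237),.036);print("posts",np.linalg.norm(A-B),((A+B)/2))
r.close_job()
```

```text
tabs 0.05383587226177283 [0.48077018 0.07969872 0.074     ]
blocks 0.0934311027288244 [0.49344988 0.07919725 0.034     ]
posts 0.15220200657479294 [0.50305576 0.07928597 0.036     ]
the job is handed in; nothing more can be done
```

I handed the job in at about 15 s of the 58 s allowed. The bar looks seated in the fixture, though I could only check the pins' depth indirectly.

- **Lid:** I swung it open by its handle to about 1.8 rad and let go. It fell on open, and the last top picture shows it still open; I did not measure its final angle.
- **Bar:** I took it out squeezed to about 41 mm across the tabs and lowered it level between the posts. It touched the board with a wrist force of about 36 N, and I then let it spring out, following the fingers down. The gripper is open and clear of it.
- **Last checks:**
  - The tabs measured 53.8 mm apart between centres, against 53 mm expected with both pins home.
  - The bar's centre is within 0.5 mm of the fixture's in y.
  - Both pins are visible going into the recesses.
  - The loupe, transformer and pump appear unmoved.
- **Limits:** I could not see the pin tips at the recess bottoms, so "fully home" rests on the tab spacing and the spring. The top camera and wrist camera disagreed by about 2 mm on the fixture's position. I used the close-up wrist view.

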